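# Turn the engraved plate over onto the inspection rest

### The arm

A 6-joint arm with a two-finger parallel gripper is mounted at the origin on the work surface. World frame = base frame: x ahead of the robot, y to its left, z up, the work surface at z = 0. Lengths are in m, angles in degrees, forces in N, time in s.
With the tool pointing down it reaches from about 0.375 to 0.9 m from the base axis. Payload 3.1 kg.
Tool frame: the origin (TCP) lies on the centre line of the jaws, within the pads' length; the fingertips stand 22 mm ahead of it and the grasp point (between the pads) lies 3 mm ahead of it; y points along the fingers, z is the direction in which the jaws open and shut, and the axes are right-handed (so a half turn about y gives the same grasp; the last joint's range is limited). The gripper opens to 87 mm and grips with 3 to 60 N. Pads are 19 mm wide; open, the fingers measure 117 mm over their backs; the gripper's body (75 mm by 190 mm) begins 51 mm behind the grasp point.
Start: joints at [-85.858, 30.224, 82.088, -0, 67.689, -10.227], TCP at [0.155, -0.605, 0.245] pointing down, gripper open.
Joint ranges: [-176.69, 176.69], [-43.24, 126.21], [12.49, 139.97], [-82, 262], [0, 151.66], [-163.58, 163.58]. Speed limits (degrees/s): [159.86, 159.86, 180, 180, 180, 180].

### API

Orientations are given as a 3x3 rotation matrix whose columns are the frame's x, y, z axes.
In Python, from rig import bot gives the robot as it stands.
- The arm moves only by the tool jog_arm, never from a script. Its argument "motion" is one flat list of numbers, 6 for each row, row after row: the shift along the tool's x, y, z in mm, then the turn, a rotation vector about the tool's x, y, z in degrees. A call has 1 to 20 rows; each row is the pose to reach, as a shift and turn from the pose commanded when the call began, along the tool's axes at that moment; what a row does not reach only later rows make up. A row lasts 1/8 s, in which the tool goes at most 62.5 mm and 10.7 degrees, less where a joint would pass 70% of its speed; a pose out of reach is approached as far as the arm can. A call with a gripper value outside its range is refused whole. "gripper" is the opening, from 0 (shut) to 1 (fully open), set as the call begins (left out, the last holds). The fingers move at their own pace and stop on an object; the grip force is fixed at half the most. Time passes only in rows, so rows that repeat a pose let the fingers close. It gives the time, the measured TCP pose, the force and the opening at its end, in the units of the state.
- bot.read_state(): the state, without advancing time (a new reading comes with each control period).
- bot.capture(name): name is "scene" or "side" or "wrist"; returns (picture, depth): 384x512x3 uint8, red, green, blue; 384x512 float32, m along the optical axis (not along the pixel's ray), 0 where there is no reading.
- bot.get_calibration(name): a dict with "mtx" (3x3 intrinsics, pixels), "pose" (4x4, takes a point from camera to world coordinates); the wrist camera has in their place "hand_eye" (4x4, takes a point from camera to tool coordinates, whose origin is the TCP and whose axes are the tool frame's). Camera axes: x right, y up, looking along -z (the intrinsics and any distortion apply to the point x, -y, -z); pixel columns grow to the right and rows downward; lengths in m; the calibration is good to about 2 mm. A picture is of the moment at which its call begins: read the wrist's pose just before it. get_calibration takes no time and is no camera call.
- bot.hand_in(): hands the job in, once; it reports no verdict.
The state is a dict: "time_s": time; "joint_positions": joint angles; "qvel": joint speeds; "tau": joint torques, N m; "position": TCP position; "tcp_rot": TCP orientation; "force": force on the tool from outside, world axes, zero at the start; "moment": the same for the moment, N m; "opening": opening from 0.0 (shut) to 1.0 (fully open).
Only numpy, scipy, OpenCV 4.12 (cv2) and the standard library are available. Lean on these libraries where they do the work, as an engineer would, in place of code of your own. Each camera call takes 0.05 s, during which the arm holds its last target.

### The job

The aluminium plate lies engraved side down. Turn it over and stand it lengthwise on either slope of the wooden roof-shaped rest: one short edge on the ledge, lying flat against the slope, centred across it, with the engraved side outwards where it can be inspected. Set it down without dropping it, let go, and leave the other things on the bench where they are.

Things in the scene. Friction and masses are not known exactly. Their poses are not given: they have to be found in the camera images.
- plate: Aluminium plate 130 x 60 x 8 mm, about 0.2 kg. One broad face plain; the other has a round engraved rosette 50 mm across and dark lines near the short edges (under 1.5 mm proud, not felt). Origin: centre of its volume. x along the 130 mm, y along the 60 mm, z out of the PLAIN face (engraved face looks along -z). Starts flat on the bench, plain face up.
- rest: Wooden roof-shaped rest, screwed to the bench. Origin: centre of its underside; z up; ridge along its x, 80 mm above the bench. Two like 45 degree slopes face its +y and -y, each 44 mm wide in x (narrower than the plate), 85 mm long up to the ridge. Base board 70 (x) x 190 (y) x 12 mm.
- seat_a (a point): Where the plate's centre lies when seated on the slope that faces the rest's +y: 17 mm in y, 69 mm in z from the rest's origin. Seated: a short edge on the ledge, a broad face flat on the slope; the upper end then overhangs the ridge by 45 mm, free on both faces. Axes as the rest's.
- seat_b (a point): The same for the slope that faces the rest's -y. Axes as the rest's.
- ledge_a (a point): Middle of the foot line of the +y slope, where slope and ledge meet (60 mm in y, 20 mm in z from the rest's origin). The ledge, 44 mm wide and 6 mm thick, sticks out 14 mm at right angles to the slope and carries the plate's lower edge. Axes as the rest's.
- ledge_b (a point): The same for the -y slope (y = -60 mm).
- tweezers: Bystander: steel tweezers, 125 mm long, lying between the plate's side and the rest's side of the bench. Origin at its underside.
- blank: Bystander: round brass disc, 52 mm across and 8 mm thick, lying flat. Origin at its underside.
- loupe: Bystander: black eye loupe, 40 mm tall, 48 mm across. Origin at its underside.
- jar: Bystander: amber glass jar with black lid, 52 mm across, 60 mm tall. Origin at its underside.
- screwdriver: Bystander: screwdriver, 150 mm long, lying. Origin at its underside.
- brush: Bystander: brush with dark wooden handle, 160 mm long, lying. Origin at its underside.

How it is judged:
By the outcome, as a careful person would: the job done as asked, in the order asked, and still so for the second after the job is handed in, with the robot touching nothing.
It also fails if it takes over 61 s, if anything falls off the work surface, if the arm or the gripper's body presses on something with over 40 N, if the wrist force passes 120 N, or if a joint passes its speed limit or range.

## Working session

There is one attempt and no reset: what is moved stays moved. The work goes in short steps, Python scripts to look and compute and a tool call to move; the robot and the scene stay as the last step left them, time stands still between calls to the robot, and variables do not carry over. Pictures are saved under pics/ and viewed, and the job is handed in when it is done.

Besides the shell and the picture viewer there is one more tool, called after "Call:" by a JSON object that holds its "method" and its "body". jog_arm: Moves the arm, as the interface text tells. Its arguments: {"type":"object","properties":{"motion":{"type":"array","items":{"type":"number"}},"gripper":{"type":"number"}},"required":["motion"]}

```bash
mkdir -p pics; ls
python3 - <<'E'
from rig import bot
import cv2,numpy as np,pickle
print(bot.read_state())
D={}
for n in ["scene","side","wrist"]:
    s=bot.read_state()
    p,d=bot.capture(n); D[n]=(p,d,bot.get_calibration(n),s)
    cv2.imwrite(f"pics/{n}0.png",p[:,:,::-1]); print(n,D[n][2])
pickle.dump(D,open("d0.pkl","wb"))
E
```

```text
pics
{'time_s': 0.0, 'joint_positions': array([-8.58563034e+01,  3.02792368e+01,  8.21555046e+01, -1.73548813e-03,
        6.76892856e+01, -1.02286490e+01]), 'qvel': array([ 0.03078251,  0.03198738, -0.02151621,  0.04800313, -0.01705691,
        0.06725342]), 'tau': array([-1.63658209e-03, -4.40044284e+01, -1.76590115e+01,  6.32185838e-02,
        5.81821008e-02, -1.62730912e-04]), 'position': array([ 0.15509548, -0.60474859,  0.24357358]), 'tcp_rot': array([[-9.68700252e-01, -1.84364615e-04,  2.48233333e-01],
       [-2.48233145e-01,  2.15699278e-03, -9.68697916e-01],
       [-3.56843887e-04, -9.99997657e-01, -2.13524486e-03]]), 'force': array([ 0.3100899 ,  0.41906311, -0.81192   ]), 'moment': array([ 0.03059534, -0.00591259, -0.02306098]), 'opening': 1.005665886945547}
scene {'mtx': array([[448.867226  ,   0.        , 259.63077723],
       [  0.        , 448.867226  , 186.12096738],
       [  0.        ,   0.        ,   1.        ]]), 'pose': array([[-0.09451866, -0.6978491 ,  0.70998089,  1.36166319],
       [ 0.99547081, -0.07356206,  0.06022042,  0.05709409],
       [ 0.0102028
[... 350 characters left out ...]
[-0.42439982,  0.53813729, -0.72821223, -0.66095118],
       [-0.01335625,  0.80042439,  0.59928491,  0.61631168],
       [ 0.        ,  0.        ,  0.        ,  1.        ]])}
wrist {'mtx': array([[291.01318453,   0.        , 262.09880868],
       [  0.        , 291.01318453, 196.14719136],
       [  0.        ,   0.        ,   1.        ]]), 'hand_eye': array([[-1.42160111e-03, -9.55737665e-01, -2.94216749e-01,
        -8.19850067e-02],
       [-1.88654085e-04,  2.94217298e-01, -9.55738534e-01,
        -1.40984931e-01],
       [ 9.99998972e-01, -1.30317377e-03, -5.98563451e-04,
         1.85208370e-03],
       [ 0.00000000e+00,  0.00000000e+00,  0.00000000e+00,
         1.00000000e+00]])}
```

View pics/scene0.png

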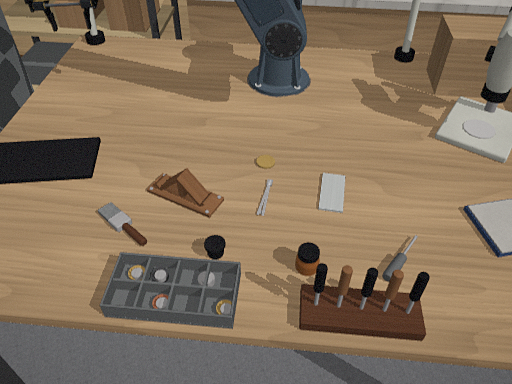

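View pics/side0.png

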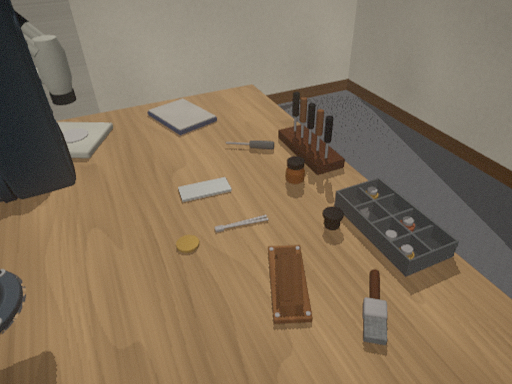

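View pics/wrist0.png

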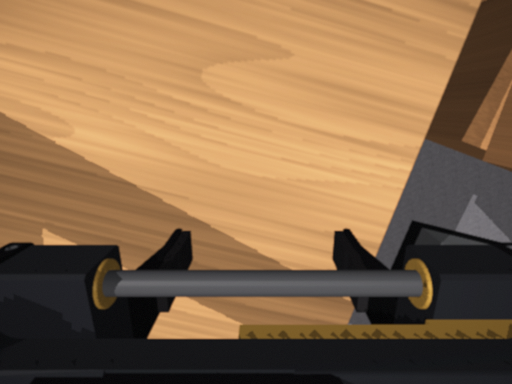

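```bash
cat > h.py <<'E'
import numpy as np,cv2
def rays(cal,uv,pose=None):
    K=cal["mtx"];T=cal["pose"] if pose is None else pose
    uv=np.atleast_2d(np.asarray(uv,float))
    d=np.c_[(uv[:,0]-K[0,2])/K[0,0],-(uv[:,1]-K[1,2])/K[1,1],-np.ones(len(uv))]
    return T[:3,3],d@T[:3,:3].T
def onplane(cal,uv,z,pose=None):
    o,d=rays(cal,uv,pose); return o+d*((z-o[2])/d[:,2])[:,None]
def bydepth(cal,uv,dep,pose=None):
    o,d=rays(cal,uv,pose); return o+d*np.asarray(dep)[:,None]
def proj(cal,P,pose=None):
    T=cal["pose"] if pose is None else pose;K=cal["mtx"]
    c=(np.atleast_2d(P)-T[:3,3])@T[:3,:3]
    return np.c_[K[0,0]*c[:,0]/-c[:,2]+K[0,2],K[1,1]*c[:,1]/c[:,2]+K[1,2]]
def wpose(cal,s):
    T=np.eye(4);T[:3,:3]=s["tcp_rot"];T[:3,3]=s["position"];return T@cal["hand_eye"]
E
python3 - <<'E'
import pickle,numpy as np,cv2
from h import *
D=pickle.load(open("d0.pkl","rb"))
def plate(n,box):
    p,d,c,_=D[n];x0,y0,x1,y1=box
    hsv=cv2.cvtColor(p,cv2.COLOR_RGB2HSV)
    m=((hsv[:,:,1]<60)&(hsv[:,:,2]>120)).astype(np.uint8);w=np.zeros_like(m);w[y0:y1,x0:x1]=1;m*=w
    cs,_=cv2.findContours(m,0,2);k=max(cs,key=cv2.contourArea).reshape(-1,2)
    P=onplane(c,k,0.008)[:,:2].astype(np.float32)
    r=cv2.minAreaRect(P*1000);print(n,r)
    ys,xs=np.nonzero(m);Q=bydepth(c,np.c_[xs,ys],d[ys,xs]);print("depth z",np.median(Q,0))
plate("scene",(310,165,355,220));plate("side",(170,170,240,210))
p,d,c,_=D["scene"]
# point cloud in the rest area
for n,(x0,y0,x1,y1) in {"scene":(140,160,230,220),"side":(255,235,325,330)}.items():
    p,d,c,_=D[n]
    ys,xs=np.mgrid[y0:y1,x0:x1];ys=ys.ravel();xs=xs.ravel();Q=bydepth(c,np.c_[xs,ys],d[ys,xs])
    for lo,hi in [(0.009,0.016),(0.03,0.1),(.065,.1)]:
        k=(Q[:,2]>lo)&(Q[:,2]<hi)
        r=cv2.minAreaRect((Q[k,:2]*1000).astype(np.float32));print(n,lo,k.sum(),r,Q[k].max(0))
    big=cv2.resize(p[y0-10:y1+10,x0-10:x1+10],None,fx=5,fy=5,interpolation=cv2.INTER_CUBIC);cv2.imwrite(f"pics/rest_{n}.png",big[:,:,::-1]);print(big.shape)
E
```

```text
scene ((536.9716186523438, 173.3214874267578), (60.571327209472656, 138.5507049560547), 85.14324188232422)
depth z [0.54157204 0.17299083 0.00753595]
side ((535.4570922851562, 167.2462615966797), (71.54761505126953, 130.88597106933594), 85.25406646728516)
depth z [0.53401576 0.16540842 0.0084053 ]
scene 0.009 785 ((586.671142578125, -200.11248779296875), (191.4879608154297, 72.22090911865234), 67.61705780029297) [ 0.65350314 -0.10011872  0.01583114]
scene 0.03 619 ((586.0176391601562, -198.56430053710938), (138.81689453125, 48.25057601928711), 68.10882568359375) [ 0.62393896 -0.13845864  0.08123323]
scene 0.065 164 ((585.59326171875, -197.6527099609375), (30.758764266967773, 48.73038864135742), 58.266231536865234) [ 0.61158495 -0.17772696  0.08123323]
(400, 550, 3)
side 0.009 1307 ((586.064453125, -199.6375732421875), (192.8095703125, 69.93299102783203), 67.59906768798828) [ 0.65238097 -0.10142898  0.01590807]
side 0.03 977 ((585.578125, -200.763427734375), (142.74610900878906, 44.27229309082031), 67.63249969482422) [ 0.63320948 -0.12848621  0.08203732]
side 0.065 289 ((584.063232421875, -207.32301330566406), (31.062530517578125, 44.42744827270508), 89.61195373535156) [ 0.60627239 -0.19166981  0.08203732]
(575, 450, 3)
```

View pics/rest_scene.png

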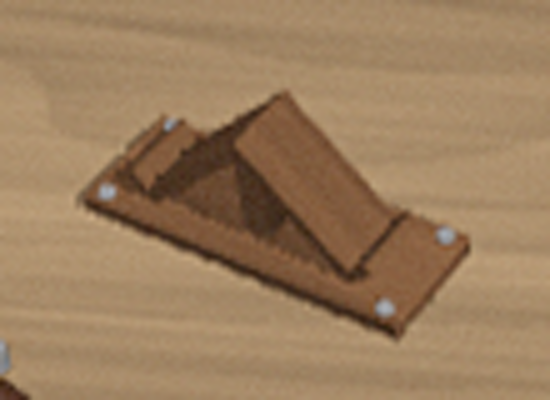

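View pics/rest_side.png

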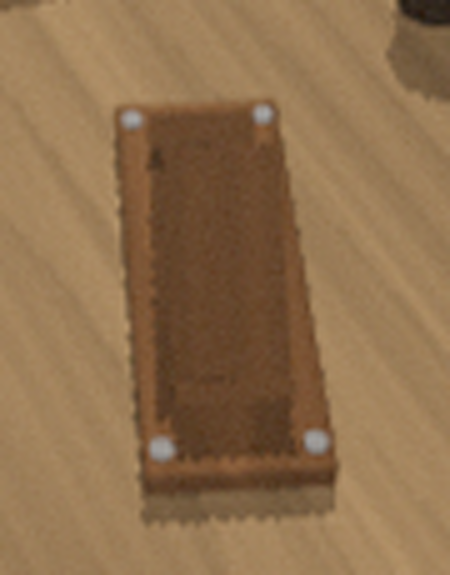

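```bash
cat >> h.py <<'E'
from scipy.spatial.transform import Rotation as R
def toolR(heading,tilt=0):
    "tool down with z at heading (deg), then turned by tilt about its own z"
    h=np.radians(heading); z=np.array([np.cos(h),np.sin(h),0]); y=np.array([0,0,-1.]); x=np.cross(y,z)
    return np.c_[x,y,z]@R.from_euler('z',tilt,degrees=True).as_matrix()
def rel(p0,R0,p1,R1):
    return np.r_[R0.T@(np.asarray(p1)-p0)*1000, R.from_matrix(R0.T@R1).as_rotvec(degrees=True)].round(2)
def app(p0,R0,m):
    m=np.asarray(m,float); return p0+R0@m[:3]/1000, R0@R.from_rotvec(m[3:],degrees=True).as_matrix()
E
python3 - <<'E'
from rig import bot
from h import *
np.set_printoptions(suppress=True,precision=4)
s=bot.read_state(); p0=np.array([.155,-.605,.245]);R0=toolR(-75.63)
print(s["position"],R.from_matrix(R0.T@s["tcp_rot"]).as_rotvec(degrees=True))
print(rel(p0,R0,[.5335,.173,.16],toolR(-94.8)))
E
```

```text
[ 0.1551 -0.6049  0.2438] [-0.0954 -0.0004  0.0171]
[-559.74   85.   -659.72    0.     19.17    0.  ]
```

Call:
{"method": "jog_arm", "body": {"motion": [-560,85,-660,0,19.2,0,-560,85,-660,0,19.2,0,-560,85,-660,0,19.2,0,-560,85,-660,0,19.2,0,-560,85,-660,0,19.2,0,-560,85,-660,0,19.2,0,-560,85,-660,0,19.2,0,-560,85,-660,0,19.2,0,-560,85,-660,0,19.2,0,-560,85,-660,0,19.2,0,-560,85,-660,0,19.2,0,-560,85,-660,0,19.2,0,-560,85,-660,0,19.2,0,-560,85,-660,0,19.2,0,-560,85,-660,0,19.2,0,-560,85,-660,0,19.2,0,-560,85,-660,0,19.2,0,-560,85,-660,0,19.2,0], "gripper": 1}}

```text
time_s: 2.4
position: [0.5335, 0.1716, 0.1598]
tcp_rot: [[-0.996, -0.0, -0.086], [0.086, -0.0, -0.996], [0.0, -1.0, 0.0]]
force: [-0.4, 0.6, 0.1]
opening: 1.004
```

Run:
```python
from rig import bot
from h import *
import pickle
np.set_printoptions(suppress=True,precision=4)
s=bot.read_state();p,d=bot.capture("wrist");c=bot.get_calibration("wrist")
print(s["position"],s["joint_positions"],s["force"])
cv2.imwrite("pics/w1.png",p[:,:,::-1]);pickle.dump((p,d,c,s),open("w1.pkl","wb"))
T=wpose(c,s);hsv=cv2.cvtColor(p,cv2.COLOR_RGB2HSV)
m=((hsv[:,:,1]<60)&(hsv[:,:,2]>120)).astype(np.uint8)
cs,_=cv2.findContours(m,0,2);k=max(cs,key=cv2.contourArea).reshape(-1,2);print(cv2.boundingRect(k))
P=onplane(c,k,.008,T)[:,:2].astype(np.float32)*1000;print(cv2.minAreaRect(P))
```

```text
[0.5335 0.1716 0.1598] [  6.4126  31.8411  96.0163  -0.0064  52.1584 101.3585] [-0.4303  0.5744  0.1364]
(231, 122, 61, 122)
((536.5951538085938, 170.7676239013672), (60.442352294921875, 130.0850372314453), 85.2137680053711)
```

View pics/w1.png

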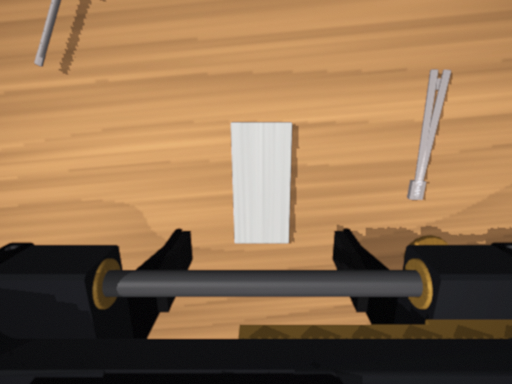

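Call:
{"method": "jog_arm", "body": {"motion": [-1.5,50,0,0,0,0,-1.5,95,0,0,0,0,-1.5,120,0,0,0,0,-1.5,130,0,0,0,0,-1.5,135,0,0,0,0,-1.5,135,0,0,0,0]}}

```text
time_s: 3.2
position: [0.5359, 0.1727, 0.0253]
tcp_rot: [[-0.996, 0.001, -0.084], [0.084, 0.0, -0.996], [-0.001, -1.0, -0.0]]
force: [0.1, -0.0, 0.2]
opening: 0.999
```

Call:
{"method": "jog_arm", "body": {"motion": [0,0,0,0,0,0,0,0,0,0,0,0,0,0,0,0,0,0,0,0,0,0,0,0,0,0,0,0,0,0,0,0,0,0,0,0], "gripper": 0.5}}

```text
time_s: 3.95
position: [0.5355, 0.1728, 0.0249]
tcp_rot: [[-0.996, 0.0, -0.084], [0.084, 0.0, -0.996], [-0.0, -1.0, -0.0]]
force: [0.5, 1.3, 4.3]
opening: 0.682
```

```bash
cat >> h.py <<'E'
O=np.array([.5863,-.1999,0]);hd=67.6
YS=np.array([np.cos(np.radians(hd)),np.sin(np.radians(hd)),0]);Z=np.array([0,0,1.])
nA=(YS+Z)/2**.5;uA=(Z-YS)/2**.5;nB=(-YS+Z)/2**.5;uB=(Z+YS)/2**.5
XS=np.cross(YS,Z)
seatA=O+.0168*YS+.0688*Z; seatB=O-.0168*YS+.0688*Z
E
python3 - <<'E'
from h import *
p0=np.array([.5353,.1728,.025]);R0=toolR(-94.85)
RA=toolR(hd-90,-45);print(RA, XS, nA)
t=seatA+nA*.021
print("lift",rel(p0,R0,p0+[0,0,.15],R0))
pre=t+nA*.08+uA*.005
print(pre,rel(p0,R0,pre,RA)); print("final",t)
E
```

```text
[[-0.26945745 -0.26945745  0.92454603]
 [-0.65375277 -0.65375277 -0.38107038]
 [ 0.70710678 -0.70710678  0.        ]] [ 0.92454603 -0.38107038  0.        ] [0.26945745 0.65375277 0.70710678]
lift [   0. -150.    0.    0.    0.    0.]
[ 0.6185699  -0.12160736  0.14375332] [-107.86 -118.75  286.31   28.37  -68.48  -38.72]
final [ 0.59836059 -0.17063882  0.08364924]
```

Call:
{"method": "jog_arm", "body": {"motion": [0,-10,0,0,0,0,0,-50,0,0,0,0,0,-100,0,0,0,0,0,-150,0,0,0,0,0,-150,0,0,0,0], "gripper": 0}}

```text
time_s: 4.58
position: [0.538, 0.1732, 0.1789]
tcp_rot: [[-0.996, 0.01, -0.084], [0.084, 0.001, -0.996], [-0.009, -1.0, -0.002]]
force: [0.1, -0.3, -2.2]
opening: 0.683
```

Call:
{"method": "jog_arm", "body": {"motion": [-108,31,286,28.4,-68.5,-38.7,-108,31,286,28.4,-68.5,-38.7,-108,31,286,28.4,-68.5,-38.7,-108,31,286,28.4,-68.5,-38.7,-108,31,286,28.4,-68.5,-38.7,-108,31,286,28.4,-68.5,-38.7,-108,31,286,28.4,-68.5,-38.7,-108,31,286,28.4,-68.5,-38.7,-108,31,286,28.4,-68.5,-38.7,-108,31,286,28.4,-68.5,-38.7,-108,31,286,28.4,-68.5,-38.7,-108,31,286,28.4,-68.5,-38.7,-108,31,286,28.4,-68.5,-38.7]}}

```text
time_s: 6.2
position: [0.6189, -0.1216, 0.1439]
tcp_rot: [[-0.27, -0.269, 0.925], [-0.654, -0.654, -0.381], [0.707, -0.707, 0.001]]
force: [-0.2, 0.2, -2.4]
opening: 0.683
```

```bash
cat > snap.py <<'E'
import sys,pickle
from rig import bot
from h import *
np.set_printoptions(suppress=True,precision=4)
t=sys.argv[1]
for n in sys.argv[2:]:
    s=bot.read_state();p,d=bot.capture(n);c=bot.get_calibration(n)
    pickle.dump((p,d,c,s),open(f"{n}_{t}.pkl","wb"));cv2.imwrite(f"pics/{n}_{t}.png",p[:,:,::-1])
s=bot.read_state();print(s["time_s"],s["position"],s["tcp_rot"].round(3).tolist(),s["joint_positions"].round(1),s["force"].round(1),s["opening"])
E
python3 snap.py 2 scene side
python3 - <<'E'
from h import *
from rig import bot
s=bot.read_state();t=seatA+nA*.021
print("to target",rel(s["position"],s["tcp_rot"],t,toolR(hd-90,-45)))
E
```

```text
6.3 [ 0.6189 -0.1215  0.1437] [[-0.27, -0.269, 0.925], [-0.654, -0.654, -0.381], [0.707, -0.707, 0.001]] [ -3.9  48.2  77.6 -43.6  76.5  37.8] [-1.1  0.4 -1.1] 0.6789696895136949
to target [-4.780e+00  8.018e+01 -3.100e-01 -5.000e-02 -2.000e-02 -2.000e-02]
```

View pics/scene_2.png

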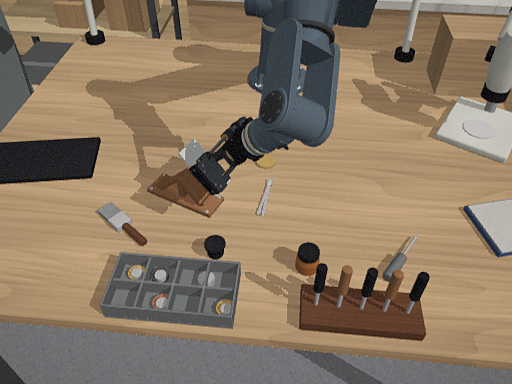

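View pics/side_2.png

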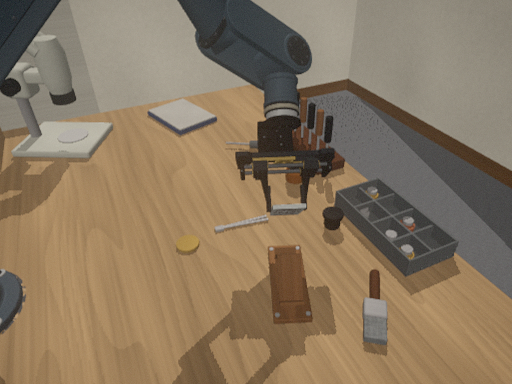

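```bash
cat > chk.py <<'E'
import sys,pickle
from h import *
np.set_printoptions(suppress=True,precision=1)
def cloud(f,box,smax=60,vmin=110):
    p,d,c,s=pickle.load(open(f,"rb"));x0,y0,x1,y1=box
    hsv=cv2.cvtColor(p,cv2.COLOR_RGB2HSV);m=(hsv[:,:,1]<smax)&(hsv[:,:,2]>vmin)&(d>0)
    w=np.zeros_like(m);w[y0:y1,x0:x1]=1;ys,xs=np.nonzero(m&w)
    return bydepth(c,np.c_[xs,ys],d[ys,xs]),np.c_[xs,ys]
def inrest(Q): q=(Q-O)*1000; return np.c_[q@XS,q@YS,q@Z]
E
python3 - <<'E'
from chk import *
for f,b in [("scene_2.pkl",(170,130,220,180)),("side_2.pkl",(268,198,310,220))]:
    Q,uv=cloud(f,b);q=inrest(Q);k=q[:,2]>30;q=q[k];u=(Q[k]-O)@uA*1000;n=(Q[k]-O)@nA*1000
    print(f,k.sum());
    for a,v in zip("xyzun",[q[:,0],q[:,1],q[:,2],u,n]): print(a,np.percentile(v,[1,10,50,90,99]))
t=seatA+nA*.101+uA*.005-nA*.021
print(inrest(t[None]),(t-O)@uA*1000,(t-O)@nA*1000)
E
```

```text
scene_2.pkl 396
x [-28.7 -23.    3.8  27.4  31. ]
y [26.7 29.7 40.8 51.9 55.2]
z [148.6 152.1 163.5 174.7 177.9]
u [ 66.5  70.9  86.7 102.5 105.9]
n [138.3 142.3 144.6 146.5 148.2]
side_2.pkl 167
x [-28.2 -23.    1.   24.7  29.6]
y [21.8 22.9 25.4 28.6 55.8]
z [139.4 167.1 174.7 177.2 179. ]
u [ 59.1  98.4 105.8 107.3 108.4]
n [137.7 138.1 140.7 144.5 145.4]
[[ -0.   69.8 128.9]] 41.76955262170047 140.5283404695684
```

Call:
{"method": "jog_arm", "body": {"motion": [0,40,0,0,0,0,0,65,0,0,0,0,0,74,0,0,0,0,0,77,0,0,0,0,0,79,0,0,0,0,-1,79,0,0,0,0,-2,79,0,0,0,0,-3,79,0,0,0,0,-3,79,0,0,0,0]}}

```text
time_s: 7.42
position: [0.5985, -0.1708, 0.0856]
tcp_rot: [[-0.269, -0.268, 0.925], [-0.654, -0.654, -0.38], [0.707, -0.707, 0.001]]
force: [-0.5, 0.8, -1.6]
opening: 0.682
```

Call:
{"method": "jog_arm", "body": {"motion": [0,0.5,0,0,0,0,0,1,0,0,0,0,-0.5,1,0,0,0,0,-1,1,0,0,0,0,-1.5,1,0,0,0,0,-2,1,0,0,0,0,-2,1,0,0,0,0]}}

```text
time_s: 8.3
position: [0.5985, -0.171, 0.0841]
tcp_rot: [[-0.269, -0.269, 0.925], [-0.653, -0.655, -0.381], [0.708, -0.706, 0.0]]
force: [-1.6, -2.9, 1.7]
opening: 0.681
```

```bash
python3 snap.py 3 side
```

```text
8.35 [ 0.5985 -0.171   0.0841] [[-0.269, -0.269, 0.925], [-0.653, -0.655, -0.381], [0.708, -0.706, 0.0]] [ -8.2  51.8  82.  -47.5  68.7  41.3] [-1.4 -2.1  1.1] 0.6815684399155056
```

View pics/side_3.png

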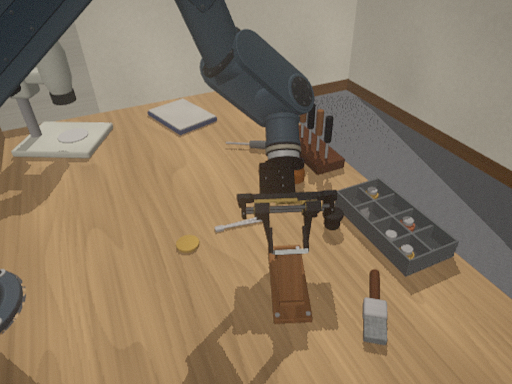

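Call:
{"method": "jog_arm", "body": {"motion": [0,0.5,0,0,0,0,0,1,0,0,0,0,0,1,0,0,0,0]}}

```text
time_s: 8.72
position: [0.5983, -0.1714, 0.0836]
tcp_rot: [[-0.269, -0.269, 0.925], [-0.653, -0.655, -0.38], [0.708, -0.706, 0.001]]
force: [-2.3, -3.1, 5.4]
opening: 0.68
```

Call:
{"method": "jog_arm", "body": {"motion": [0,0,0,0,0,0,0,0,0,0,0,0,0,0,0,0,0,0,0,0,0,0,0,0], "gripper": 1}}

```text
time_s: 9.22
position: [0.5985, -0.1707, 0.0824]
tcp_rot: [[-0.269, -0.268, 0.925], [-0.654, -0.654, -0.38], [0.707, -0.707, 0.0]]
force: [0.2, 0.1, -0.1]
opening: 0.983
```

```bash
python3 snap.py 4 side
```

```text
9.275 [ 0.5985 -0.1708  0.0825] [[-0.269, -0.268, 0.925], [-0.654, -0.654, -0.38], [0.707, -0.707, 0.0]] [ -8.2  51.9  82.  -47.5  68.5  41.4] [0.2 0.2 0.2] 0.9868305409221115
```

View pics/side_4.png

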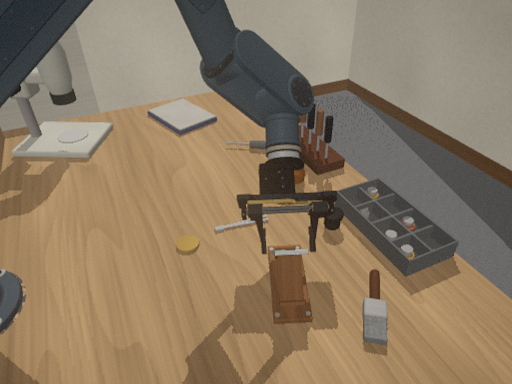

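Run:
```python
from h import *
p0=np.array([.5985,-.1708,.0825]);R0=toolR(hd-90,-45)
W=O+.02*YS+.26*Z; t=seatA+.032*uA; pre=t+.09*uA
print(rel(p0,R0,W,toolR(hd-90,0)));print(rel(p0,R0,pre,toolR(hd-90,45)),pre,t)
```

```text
[ 133.68 -117.34   -0.19   -0.      0.     45.  ]
[122.74  20.12  -0.19   0.     0.    90.  ] [ 0.55982817 -0.26412546  0.15506703] [ 0.58407934 -0.20528772  0.09142742]
```

Call:
{"method": "jog_arm", "body": {"motion": [0,-45,0,0,0,0,0,-100,0,0,0,0,30,-117,0,0,0,10,65,-117,0,0,0,20,100,-117,0,0,0,30,125,-117,0,0,0,40,134,-112,0,0,0,50,134,-90,0,0,0,60,134,-60,0,0,0,70,130,-20,0,0,0,80,123,20,0,0,0,90,123,20,0,0,0,90,123,20,0,0,0,90,123,20,0,0,0,90]}}

```text
time_s: 11.02
position: [0.5612, -0.2636, 0.1583]
tcp_rot: [[-0.265, 0.27, 0.926], [-0.657, 0.652, -0.378], [-0.705, -0.709, 0.005]]
force: [-0.5, 0.4, 0.4]
opening: 1.004
```

```bash
python3 snap.py 5 side scene wrist
python3 - <<'E'
from h import *
from rig import bot
s=bot.read_state();print("to grasp",rel(s["position"],s["tcp_rot"],seatA+uA*.032,toolR(hd-90,45)))
E
```

```text
11.175 [ 0.561  -0.2636  0.1582] [[-0.265, 0.27, 0.926], [-0.657, 0.652, -0.378], [-0.705, -0.709, 0.005]] [-52.5  44.8  83.5  38.3  80.6 -46.8] [ 1.1 -0.2  0. ] 0.9995597311842196
to grasp [ 2.640e+00  9.154e+01 -9.800e-01 -5.000e-02  3.200e-01  1.400e-01]
```

View pics/side_5.png

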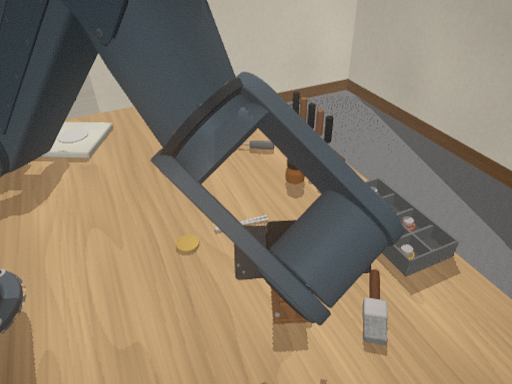

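View pics/scene_5.png

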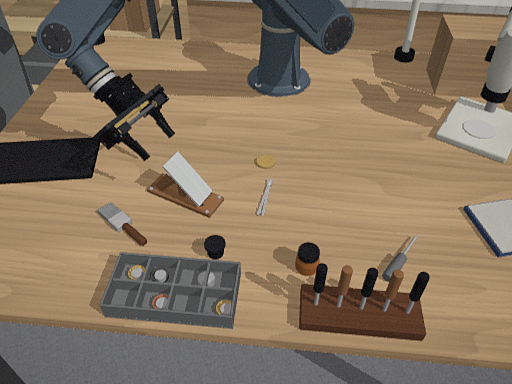

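View pics/wrist_5.png

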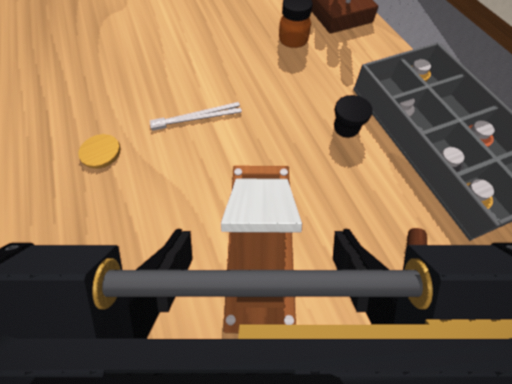

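Run:
```python
from chk import *
Q,uv=cloud("scene_5.pkl",(155,145,220,212));q=inrest(Q);k=q[:,2]>22;Q=Q[k];q=q[k]
u=(Q-O)@uA*1000;n=(Q-O)@nA*1000
for a,v in zip("xun",[q[:,0],u,n]): print(a,np.percentile(v,[1,10,50,90,99]))
top=abs(n-np.median(n))<3
r=cv2.minAreaRect(np.c_[q[top,0],u[top]].astype(np.float32));print(r,"expected n top",(seatA-O)@nA*1000+4,"u",(seatA-O)@uA*1000)
# wrist
p,d,c,s=pickle.load(open("wrist_5.pkl","rb"));T=wpose(c,s)
hsv=cv2.cvtColor(p,cv2.COLOR_RGB2HSV);m=((hsv[:,:,1]<60)&(hsv[:,:,2]>110)).astype(np.uint8);w=np.zeros_like(m);w[176:234,215:305]=1
ys,xs=np.nonzero(m&w);Q=bydepth(c,np.c_[xs,ys],d[ys,xs],T);q=inrest(Q);u=(Q-O)@uA*1000;n=(Q-O)@nA*1000
print("wrist")
for a,v in zip("xun",[q[:,0],u,n]): print(a,np.percentile(v,[1,10,50,90,99]))
# base screws: check the rest in wrist view
m=((hsv[:,:,1]<70)&(hsv[:,:,2]>110)).astype(np.uint8)
for (x0,y0,x1,y1) in [(230,167,246,178),(276,167,292,178),(222,312,240,328),(281,312,298,326)]:
    ys,xs=np.nonzero(m[y0:y1,x0:x1]); 
    if len(xs): print(inrest(onplane(c,[[xs.mean()+x0,ys.mean()+y0]],.012,T)),len(xs))
```

```text
x [-29.1 -22.7   2.6  27.1  30.5]
u [-26.5 -14.2  38.9  90.3 101. ]
n [58.5 61.7 64.2 66.5 68.1]
((0.49301910400390625, 36.45207214355469), (130.94796752929688, 62.52949905395508), 89.80318450927734) expected n top 64.52834046956846 u 36.76955262170046
wrist
x [-27.6 -22.    1.8  25.6  31. ]
u [-26.2   0.2  72.7 103.7 104.8]
n [56.1 59.6 63.5 64.1 64.5]
[[-27.3  83.4  12. ]] 43
[[29.2 83.5 12. ]] 42
[[-27.2 -85.8  12. ]] 74
[[ 29.2 -85.5  12. ]] 79
```

Call:
{"method": "jog_arm", "body": {"motion": [2.6,0,-0.8,0,0.3,0.1,2.6,30,-0.8,0,0.3,0.1,2.6,60,-0.8,0,0.3,0.1,2.6,80,-0.8,0,0.3,0.1,2.6,90,-0.8,0,0.3,0.1,2.6,91.5,-0.8,0,0.3,0.1,2.6,91.5,-0.8,0,0.3,0.1,2.6,91.5,-0.8,0,0.3,0.1]}}

```text
time_s: 12.18
position: [0.5834, -0.207, 0.0896]
tcp_rot: [[-0.273, 0.271, 0.923], [-0.652, 0.654, -0.384], [-0.708, -0.706, -0.002]]
force: [-0.5, 0.3, -0.2]
opening: 1.0
```

```bash
python3 snap.py 6 scene
python3 - <<'E'
from h import *
from rig import bot
s=bot.read_state();print("to grasp",rel(s["position"],s["tcp_rot"],seatA+uA*.032,toolR(hd-90,45)))
E
```

```text
12.225 [ 0.5833 -0.2069  0.0895] [[-0.273, 0.271, 0.923], [-0.651, 0.654, -0.384], [-0.708, -0.706, -0.002]] [-47.7  49.7  87.5  42.4  71.8 -49.5] [-0.6  0.4 -0.3] 1.004815139854245
to grasp [-2.65 -0.06  0.08 -0.06 -0.23 -0.07]
```

View pics/scene_6.png

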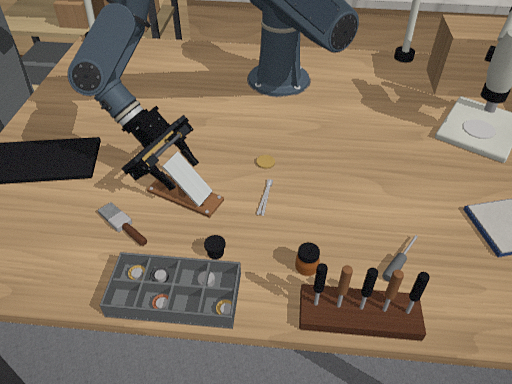

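Call:
{"method": "jog_arm", "body": {"motion": [-2.6,0,0,0,-0.2,0,-2.6,0,0,0,-0.2,0,-2.6,0,0,0,-0.2,0]}}

```text
time_s: 12.6
position: [0.5839, -0.2044, 0.091]
tcp_rot: [[-0.27, 0.27, 0.924], [-0.652, 0.655, -0.381], [-0.708, -0.706, -0.001]]
force: [-0.2, -0.6, 0.4]
opening: 0.998
```

Call:
{"method": "jog_arm", "body": {"motion": [0,0,0,0,0,0,0,0,0,0,0,0,0,0,0,0,0,0,0,0,0,0,0,0,0,0,0,0,0,0,0,0,0,0,0,0], "gripper": 0}}

```text
time_s: 13.35
position: [0.584, -0.2045, 0.0908]
tcp_rot: [[-0.27, 0.27, 0.924], [-0.652, 0.655, -0.382], [-0.708, -0.706, -0.001]]
force: [0.2, 1.3, -0.3]
opening: 0.687
```

```bash
python3 snap.py 7 scene;python3 - <<'E'
from h import *
from rig import bot
s=bot.read_state();p0=s["position"];R0=s["tcp_rot"];print("to grasp",rel(p0,R0,seatA+uA*.032,toolR(hd-90,45)))
t=seatB+.032*uB;RB=toolR(hd-90,-45)
print("W",rel(p0,R0,O+Z*.24,toolR(hd-90,0)))
print("pre",rel(p0,R0,t+nB*.05+uB*.006,RB))
E
```

```text
13.4 [ 0.584  -0.2045  0.0908] [[-0.27, 0.27, 0.924], [-0.652, 0.655, -0.382], [-0.708, -0.706, -0.001]] [-47.5  49.6  87.6  42.5  71.8 -49.5] [ 1.2 -0.1 -1.1] 0.6846731549370897
to grasp [ 0.09 -0.92  0.43 -0.   -0.05 -0.09]
W [-1.0925e+02 -1.0168e+02  3.5000e-01  2.0000e-02 -4.0000e-02 -4.5090e+01]
pre [-1.422e+01 -4.266e+01  4.200e-01  4.000e-02 -4.000e-02 -9.009e+01]
```

Call:
{"method": "jog_arm", "body": {"motion": [-10,-10,0.2,0,0,0,-55,-55,0.2,0,0,0,-95,-90,0.2,0,0,-10,-109,-102,0.2,0,0,-20,-109,-102,0.2,0,0,-30,-109,-102,0.2,0,0,-40,-109,-102,0.2,0,0,-50,-100,-98,0.2,0,0,-60,-85,-90,0.2,0,0,-70,-65,-77,0.2,0,0,-80,-40,-60,0.2,0,0,-90,-20,-47,0.2,0,0,-90,-14,-42.5,0.2,0,0,-90,-14,-42.5,0.2,0,0,-90,-14,-42.5,0.2,0,0,-90,-14,-42.5,0.2,0,0,-90]}}

```text
time_s: 15.4
position: [0.5769, -0.2239, 0.1325]
tcp_rot: [[-0.273, -0.268, 0.924], [-0.654, -0.652, -0.382], [0.705, -0.709, 0.002]]
force: [-0.6, 0.7, -1.5]
opening: 0.685
```

```bash
python3 snap.py 8 scene side;python3 - <<'E'
from h import *
from rig import bot
s=bot.read_state();p0=s["position"];R0=s["tcp_rot"]
print("to seat",rel(p0,R0,seatB+.032*uB,toolR(hd-90,-45)))
E
```

```text
15.5 [ 0.5767 -0.2235  0.1319] [[-0.271, -0.269, 0.924], [-0.655, -0.652, -0.382], [0.706, -0.709, 0.001]] [-13.2  46.6  85.  -49.   67.3  37. ] [-0.1  0.  -1.2] 0.6865977426861873
to seat [-5.072e+01  6.580e+00 -1.700e-01 -1.000e-02 -8.000e-02 -1.300e-01]
```

View pics/side_8.png

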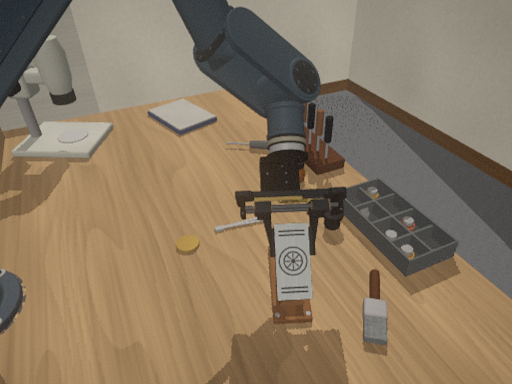

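View pics/scene_8.png

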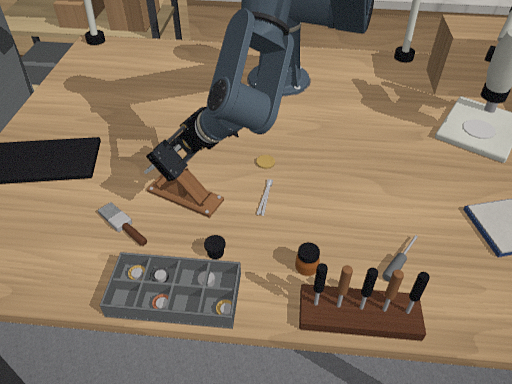

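```bash
cat >> chk.py <<'E'
def plateB(f):
    p,d,c,s=pickle.load(open(f,"rb"))
    hsv=cv2.cvtColor(p,cv2.COLOR_RGB2HSV);m=((hsv[:,:,1]<60)&(hsv[:,:,2]>110)&(d>0)).astype(np.uint8);w=np.zeros_like(m);w[215:312,262:325]=1;m*=w
    m=cv2.morphologyEx(m,cv2.MORPH_OPEN,np.ones((3,3),np.uint8))
    ys,xs=np.nonzero(m);Q=bydepth(c,np.c_[xs,ys],d[ys,xs]);q=inrest(Q);u=(Q-O)@uB*1000;n=(Q-O)@nB*1000
    md=np.median(n);k=abs(n-md)<6
    A=np.c_[u[k],q[k,0],np.ones(k.sum())];cf=np.linalg.lstsq(A,n[k],rcond=None)[0]
    print("n median",md,"tilt deg vs slope (u,x)",np.degrees(cf[:2]))
    print("rect x,u",cv2.minAreaRect(np.c_[q[k,0],u[k]].astype(np.float32)),"seat u,n_top",(seatB-O)@uB*1000,(seatB-O)@nB*1000+4)
E
python3 -c "
from chk import *
plateB('side_8.pkl')"
```

```text
n median 115.5029311151177 tilt deg vs slope (u,x) [0.6 0. ]
rect x,u ((0.9497184753417969, 45.59713363647461), (59.817237854003906, 129.3192901611328), 0.21093127131462097) seat u,n_top 36.76955262170046 64.52834046956846
```

Call:
{"method": "jog_arm", "body": {"motion": [-20,0,-1,0,0,0,-38,0,-1,0,0,0,-45,0,-1,0,0,0,-47.5,0,-1,0,0,0,-49,0,-1,0,0,0,-49,2,-1,0,0,0,-49.5,4,-1,0,0,0,-49.5,5,-1,0,0,0,-49.5,5,-1,0,0,0,-49.5,5,-1,0,0,0]}}

```text
time_s: 16.75
position: [0.5873, -0.194, 0.0925]
tcp_rot: [[-0.27, -0.27, 0.924], [-0.655, -0.653, -0.382], [0.706, -0.708, -0.001]]
force: [-0.6, -0.3, -1.2]
opening: 0.685
```

```bash
python3 snap.py 9 side;python3 - <<'E'
from chk import *
from rig import bot
plateB('side_9.pkl')
s=bot.read_state();p0=s["position"];R0=s["tcp_rot"]
print("to seat",rel(p0,R0,seatB+.032*uB,toolR(hd-90,-45)))
E
```

```text
16.8 [ 0.5873 -0.1939  0.0925] [[-0.27, -0.27, 0.924], [-0.654, -0.653, -0.382], [0.706, -0.708, -0.001]] [-10.4  50.5  83.8 -48.5  67.2  40.5] [-0.6 -1.4 -0.9] 0.6882793648371851
n median 65.29542838124051 tilt deg vs slope (u,x) [ 0.5 -0.1]
rect x,u ((-0.6332454681396484, 39.87012481689453), (60.0820198059082, 129.28114318847656), 0.020719759166240692) seat u,n_top 36.76955262170046 64.52834046956846
to seat [-0.7  0.8  1.3  0.1  0.  -0.1]
```

Call:
{"method": "jog_arm", "body": {"motion": [-0.4,0.5,0.3,0,0,0,-0.6,1,0.3,0,0,0,-0.6,1.5,0.3,0,0,0,-0.6,2,0.3,0,0,0,-0.6,2.4,0.3,0,0,0,-0.6,2.4,0.3,0,0,0]}}

```text
time_s: 17.55
position: [0.5874, -0.1953, 0.0906]
tcp_rot: [[-0.27, -0.27, 0.924], [-0.654, -0.653, -0.381], [0.707, -0.708, -0.0]]
force: [-0.6, -2.0, 3.1]
opening: 0.685
```

Call:
{"method": "jog_arm", "body": {"motion": [0,0.4,0,0,0,0,0,0.8,0,0,0,0,0,1.0,0,0,0,0,0,1.0,0,0,0,0]}}

```text
time_s: 18.05
position: [0.5872, -0.1957, 0.09]
tcp_rot: [[-0.27, -0.269, 0.924], [-0.654, -0.653, -0.381], [0.706, -0.708, -0.0]]
force: [-0.5, -1.3, 5.7]
opening: 0.688
```

```bash
python3 snap.py 10 side;python3 - <<'E'
from chk import *
from rig import bot
plateB('side_10.pkl')
f=bot.read_state()["force"]-np.array([-.3,.2,-1.4]);print(f@uB,f@nB)
E
```

```text
18.1 [ 0.5872 -0.1957  0.09  ] [[-0.27, -0.269, 0.924], [-0.654, -0.653, -0.381], [0.706, -0.708, -0.0]] [-10.5  50.7  83.8 -48.7  66.9  40.6] [-0.4 -1.7  6.2] 0.6869283216085944
n median 64.96310969385904 tilt deg vs slope (u,x) [ 0. -0.]
rect x,u ((0.06987380981445312, 36.77153015136719), (129.77577209472656, 59.912254333496094), 89.85781860351562) seat u,n_top 36.76955262170046 64.52834046956846
4.117878026710789 6.627549938986954
```

Call:
{"method": "jog_arm", "body": {"motion": [0,0,0,0,0,0,0,0,0,0,0,0,0,0,0,0,0,0,0,0,0,0,0,0,0,0,0,0,0,0], "gripper": 1}}

```text
time_s: 18.73
position: [0.587, -0.1954, 0.0893]
tcp_rot: [[-0.27, -0.27, 0.924], [-0.655, -0.652, -0.381], [0.706, -0.709, -0.001]]
force: [0.0, -0.2, 0.0]
opening: 0.995
```

Call:
{"method": "jog_arm", "body": {"motion": [0,-5,0,0,0,0,0,-20,0,0,0,0,0,-45,0,0,0,0,0,-80,0,0,0,0,0,-130,0,0,0,0,0,-130,0,0,0,0,0,-130,0,0,0,0]}}

```text
time_s: 19.6
position: [0.6217, -0.1103, 0.1816]
tcp_rot: [[-0.269, -0.27, 0.925], [-0.655, -0.652, -0.381], [0.706, -0.708, -0.001]]
force: [-0.4, 0.2, -0.1]
opening: 1.003
```

```bash
python3 snap.py 11 side scene;python3 - <<'E'
from chk import *
plateB('side_11.pkl')
E
```

```text
19.7 [ 0.6209 -0.1112  0.1806] [[-0.268, -0.272, 0.924], [-0.655, -0.652, -0.382], [0.706, -0.708, -0.003]] [ -3.1  45.7  76.2 -42.5  80.   35.4] [-0.5 -0.4 -1.1] 1.0011353963169671
n median 64.96352288909056 tilt deg vs slope (u,x) [0.  0.1]
rect x,u ((-0.26018714904785156, 36.6526985168457), (59.759986877441406, 129.99630737304688), 0.13576911389827728) seat u,n_top 36.76955262170046 64.52834046956846
```

View pics/side_11.png

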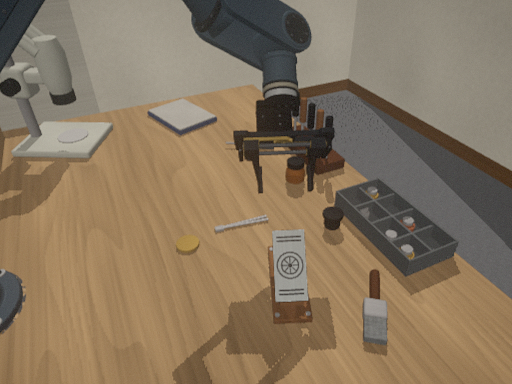

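View pics/scene_11.png

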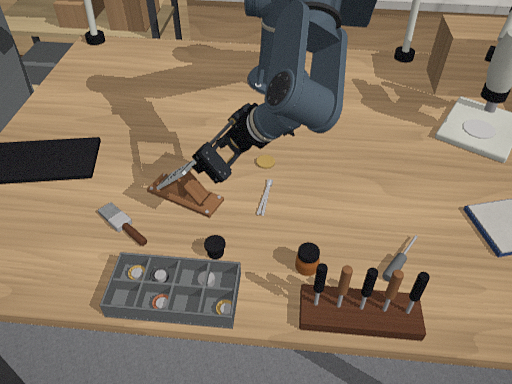

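```bash
python3 -c "
from rig import bot
print(bot.read_state()['qvel'].round(2));print(bot.hand_in())"
```

```text
[-0.48  0.51  0.15 -0.06 -0.16 -0.1 ]
the job is handed in; nothing more can be done
None
```

The plate now stands on the rest's slope facing the −y side (the side camera), engraved side outwards. One short edge is on the ledge. I let go, backed the gripper about 130 mm clear and handed in at 19.7 s of the 61 s allowed.

**How it was turned:** I gripped the plate by its long edges and set it on the +y slope, plain side out. I then re-gripped its upper end, swung it 90° over the ridge and lowered it onto the −y slope until slope and ledge both took load (about 4–7 N), then opened the gripper.

**Last checks (side camera depth, gripper clear):**

| Check | Measured | Target |
|---|---|---|
| Position up the slope | 36.7 mm | 36.8 mm |
| Outer face height above the slope datum | 65.0 mm | 64.5 mm |
| Tilt against the slope | 0.1° or less | 0° |
| Off-centre across the slope | about 0.3 mm or less | 0 mm |
| Twist on the slope | about 0.1° | 0° |

The rosette shows outwards in the last side picture. The tweezers, disc, loupe, jar, screwdriver and brush looked unmoved by eye; I did not measure them.

**Disagreements:**
- The cameras differed by 1–3 mm on where the plate first lay.
- The arm's position reading lagged by up to 3 mm after fast moves, so one correction had to be undone before the re-grip. I used the camera reading for the final lowering.

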